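# Cash-office close: fill the coin caddy and send off the carton

## Task

Clear the counted coins: stand each full coin tube upright, setting it down without dropping it, in the caddy cup of its own colour. Set the coin carton down lengthwise on the upper half of the sloped lane, let go, and let it slide by itself down to the red stop. Leave the look-alikes, the open empty red tube and the green-capped glue stick, standing where they are.

Things in the scene. Friction and masses are not known exactly. Their poses are not given: they have to be found in the camera images.
- red_tube_c (a point): Full coin tube with a red foot and red cap, copper-coloured coins showing between them and one copper-coloured coin set flat in the middle of the cap. Upright round cylinder 34 mm in diameter, 80 mm tall, about 220 g, loose. The point is its centre, 40 mm above its underside; z points to the cap.
- green_tube_c (a point): Full coin tube with a green foot and green cap, silver-coloured coins showing between them and one silver-coloured coin set flat in the middle of the cap. Upright round cylinder 34 mm in diameter, 80 mm tall, about 220 g, loose. The point is its centre, 40 mm above its underside; z points to the cap.
- yellow_tube_c (a point): Full coin tube with a yellow foot and yellow cap, brass-coloured coins showing between them and one brass-coloured coin set flat in the middle of the cap. Upright round cylinder 34 mm in diameter, 80 mm tall, about 220 g, loose. The point is its centre, 40 mm above its underside; z points to the cap.
- empty_tube_c (a point): Look-alike: empty red tube, open at the top (a hollow red ring from above), no coins. 34 mm in diameter, 80 mm tall, upright, light and loose. The point is its centre, 40 mm above its underside. Not part of the job.
- glue_stick_c (a point): Look-alike: glue stick with a white body 32 mm in diameter (black foot) and a narrower plain green cap 24 mm in diameter, 84 mm tall, upright, light and loose. The point is its centre, 42 mm above its underside. Not part of the job.
- carton_c (a point): Brown cardboard coin carton with a blue band around its middle, 90 mm long (x) x 50 mm wide (y) x 56 mm tall (z), about 400 g, loose, lying on the table. The point is its centre, 28 mm above its underside.
- red_cup: Square open red cup, fixed, one of three in a row 75 mm apart in the black caddy, in any colour order. Outside 58 x 58 mm, 22 mm high; walls and floor 3 mm. Origin at the centre of its underside, 4 mm above the table. x along the row. A tube standing in it has its centre 43 mm above the cup's origin; fingers must stay above the rim.
- green_cup: Square open green cup, fixed, one of three in a row 75 mm apart in the black caddy, in any colour order. Outside 58 x 58 mm, 22 mm high; walls and floor 3 mm. Origin at the centre of its underside, 4 mm above the table. x along the row. A tube standing in it has its centre 43 mm above the cup's origin; fingers must stay above the rim.
- yellow_cup: Square open yellow cup, fixed, one of three in a row 75 mm apart in the black caddy, in any colour order. Outside 58 x 58 mm, 22 mm high; walls and floor 3 mm. Origin at the centre of its underside, 4 mm above the table. x along the row. A tube standing in it has its centre 43 mm above the cup's origin; fingers must stay above the rim.
- lane: Fixed sloped lane: slippery steel floor, 70 mm between blue side walls (12 mm high, 4 mm thick), red stop 40 mm high at the low end. +x points level to the raised end, y across, z up. Origin on the table below the middle of the stop's inner face. Floor is 20 mm above the table at the stop, rises at 28 degrees for 300 mm along the slope (265 mm in x). A carton let go on it slides down by itself.

How it is judged:
On the way:
1. the carton, let go, sits on the upper half of the lane (x of carton_c in the frame of lane above 0.13 m and y of carton_c in the frame of lane between -0.02 and 0.02 m and contact force between the fingers and carton below 0.3 N and contact force between carton and lane above 0.3 N), for 0.03 s.
At the end, for the whole second after the job is handed in: Each full tube stands upright in the cup of its colour (centre within 14 mm, tilt under 0.12 rad); the carton lies lengthwise in the lane at the stop (within 16 mm along, 18 mm across); empty tube and glue stick stand within 30 mm of their start; all at rest (horizontal distance between red_tube_c and red_cup below 0.014 m and z of red_tube_c in the frame of red_cup between 0.039 and 0.047 m and angle between each of red_tube_c, green_tube_c, yellow_tube_c's own z axis and vertical below 0.12 rad and horizontal distance between green_tube_c and green_cup below 0.014 m and z of green_tube_c in the frame of green_cup between 0.039 and 0.047 m and horizontal distance between yellow_tube_c and yellow_cup below 0.014 m and z of yellow_tube_c in the frame of yellow_cup between 0.039 and 0.047 m and x of carton_c in the frame of lane between 0.011 and 0.043 m and y of carton_c in the frame of lane between -0.018 and 0.018 m and z of carton_c in the frame of lane between 0.047 and 0.075 m and angle between the x axis of carton_c and the x axis of lane, either way round below 0.68 rad and distance of each of empty_tube_c, glue_stick_c from where it was at the start of the episode below 0.03 m and angle between each of empty_tube_c, glue_stick_c's own z axis and vertical below 0.2 rad and linear speed of each of red_tube, green_tube, yellow_tube, carton below 0.02 m/s); the robot touches nothing.
It fails at once if the empty tube is moved more than 30 mm or knocked over (distance of empty_tube_c from where it was at the start of the episode above 0.03 m or angle between empty_tube_c's own z axis and vertical above 0.5 rad).
It fails at once if the glue stick is moved more than 30 mm or knocked over (distance of glue_stick_c from where it was at the start of the episode above 0.03 m or angle between glue_stick_c's own z axis and vertical above 0.5 rad).
It fails at once if the red tube is dropped into its cup (arrives in free fall from more than about 30 mm) (horizontal distance between red_tube_c and red_cup below 0.025 m and linear speed of red_tube above 0.8 m/s and contact force between the fingers and red_tube below 0.3 N).
It fails at once if the green tube is dropped into its cup (arrives in free fall from more than about 30 mm) (horizontal distance between green_tube_c and green_cup below 0.025 m and linear speed of green_tube above 0.8 m/s and contact force between the fingers and green_tube below 0.3 N).
It fails at once if the yellow tube is dropped into its cup (arrives in free fall from more than about 30 mm) (horizontal distance between yellow_tube_c and yellow_cup below 0.025 m and linear speed of yellow_tube above 0.8 m/s and contact force between the fingers and yellow_tube below 0.3 N).
It also fails if it takes over 93 s, if anything falls off the work surface, if the arm or the gripper's body presses on something with over 40 N, if the wrist force passes 120 N, or if a joint passes its speed limit or range.

## Robot

A 6-joint arm with a two-finger parallel gripper is mounted at the origin on the work surface. World frame = base frame: x ahead of the robot, y to its left, z up, the work surface at z = 0. Lengths are in m, angles in rad, forces in N, time in s.
With the tool pointing down it reaches from about 0.25 to 0.775 m from the base axis. Payload 8.9 kg.
Tool frame: the origin (TCP) lies midway between the tips of the shut fingers; the grasp point (between the pads) lies 19 mm behind it (r.grasp_offset is the distance from the TCP to the grasp point, in m); z points along the fingers, y is the line along which they close (so a half turn about z gives the same grasp; the last joint's range is limited). The gripper opens to 85 mm and grips with 20 to 120 N. Pads are 22 mm wide; open, the fingers measure 114 mm over their backs; the gripper's body (76 mm by 85 mm) begins 54 mm behind the grasp point. The pads swing forward as they close: fully open they stand 13 mm farther back than shut.
Start: joints at [-1.291, 0.291, -0.153, 1.127, 0, 1.431], TCP at [0.214, -0.48, 0.231] pointing down, gripper open.
Joint ranges: [-2.52, 2.52], [-0.91, 1.74], [-1.3, 1.37], [-1.96, 2.02], [-1.52, 1.47], [-3.14, 3.14]. Speed limits (rad/s): [2.22, 2.22, 2.79, 3.14, 3.14, 3.14].

## Interface

Orientations are given as a unit quaternion [w, x, y, z].
In Python, from workcell import r gives the robot as it stands. The module is installed in compiled form; this text tells all that it offers.
- The arm moves only by the tool drive_tool, never from a script. Its argument "targets" is a list of rows, each a list of 2 entries, a list of its own where there are three numbers: the shift along the world's x, y, z in m, then the turn about the world's z in units of 8 degrees (1.0 is 8 degrees). A call has 1 to 12 rows; each row is the pose to reach, as a shift and turn from the pose commanded when the call began; what a row does not reach only later rows make up. A row lasts 1/10 s, in which the tool goes at most 50 mm and 8.59 degrees, less where a joint would pass 70% of its speed; a pose out of reach is approached as far as the arm can. A call with a gripper value outside its range is refused whole. "hand" is the closure, from 0 (fully open) to 1 (shut), set as the call begins (left out, the last holds). The fingers move at their own pace and stop on an object; "newtons" is the grip in N (left out, the last holds). Time passes only in rows, so rows that repeat a pose let the fingers close. It gives the time, the measured TCP pose, the force, the opening and the grip force at its end, in the units of the state.
- r.get_state(): the state, without advancing time (a new reading comes with each control period).
- r.snapshot(name): name is "side" or "top"; returns the picture (480x640x3 uint8, red, green, blue); there is no depth.
- r.get_calibration(name): a dict with "fx", "fy", "cx", "cy" (pixels), "world_to_cam" (4x4, takes a point from world to camera coordinates). Camera axes: x right, y down, z forward; pixel columns grow to the right and rows downward; lengths in m; the calibration is good to about 2 mm. A picture is of the moment at which its call begins. get_calibration takes no time and is no camera call.
- r.hand_in(): hands the job in; it is judged then, once.
Trained networks look in the newest picture that a camera, given by its name, has taken for a name from the list of things; names that differ only in an ending like _2 or _b are one class to them, and where a whole thing is asked for, a point or a joint stands for the part that bears it (a point fixed in the world has none). Each returns a list of dicts, best first, with "score" (0 to 1); they miss things now and then, are a little off and sometimes report something else, mostly with a low value. They report only what shows in the picture. A call takes as long as a camera call.
- r.silhouettes(camera, name): "region" (480x640 bool, what is visible of it) and "box" ([left, top, width, height] in pixels, round what is visible of it).
The state is a dict: "time_s": time; "q": joint angles; "joint_vel": joint speeds; "effort": joint torques, N m; "tool_pos": TCP position; "ee_rot": TCP orientation; "force": force on the tool from outside, world axes, zero at the start; "moment": the same for the moment, N m; "opening": finger opening in m; "grasp_force": force on a finger pad.
Only numpy, scipy, OpenCV 4.12 (cv2) and the standard library are available. Lean on these libraries where they do the work, as an engineer would, in place of code of your own. Each camera call takes 0.05 s, during which the arm holds its last target. There are 200 camera calls.

## Working session

There is one attempt and no reset: what is moved stays moved. The work goes in short steps, Python scripts to look and compute and a tool call to move; the robot and the scene stay as the last step left them, time stands still between calls to the robot, and variables do not carry over. Pictures are saved under pics/ and viewed, at most 14 in all, crops included, and the job is handed in when it is done.

Besides the shell and the picture viewer there is one more tool, called after "Emit:" as name([rows], argument=value, ...), one row to a line, values as JSON. drive_tool: Moves the arm, as the interface text tells. Its arguments: {"type":"object","properties":{"targets":{"type":"array","items":{"type":"array"}},"hand":{"type":"number"},"newtons":{"type":"number"}},"required":["targets"]}

```bash
mkdir -p pics; python3 - <<'E'
from workcell import r
import cv2,numpy as np
for n in("top","side"):
    im=r.snapshot(n);cv2.imwrite(f"pics/{n}0.png",im[:,:,::-1]);c=r.get_calibration(n);print(n,c["fx"],c["cx"],c["cy"]);print(np.round(c["world_to_cam"],3))
    for k in["red_tube_c","green_tube_c","yellow_tube_c","empty_tube_c","glue_stick_c","carton_c","red_cup","green_cup","yellow_cup","lane"]:
        print(k,[(round(d["score"],2),np.round(d["box"]).tolist()) for d in r.silhouettes(n,k)[:2]])
print(r.get_state())
E
```

```text
top 441.8380892267252 319.63389495528554 239.02882118747888
[[-0.017 -1.    -0.005  0.067]
 [-0.994  0.017 -0.108  0.548]
 [ 0.108  0.003 -0.994  1.108]
 [ 0.     0.     0.     1.   ]]
red_tube_c [(0.55, [356.0, 194.0, 13.0, 13.0])]
green_tube_c [(0.59, [340.0, 231.0, 13.0, 18.0])]
yellow_tube_c [(0.39, [350.0, 273.0, 18.0, 11.0]), (0.38, [149.0, 192.0, 110.0, 45.0])]
empty_tube_c [(0.66, [350.0, 272.0, 18.0, 13.0])]
glue_stick_c [(0.69, [377.0, 230.0, 15.0, 19.0]), (0.41, [357.0, 192.0, 12.0, 18.0])]
carton_c [(0.85, [275.0, 262.0, 29.0, 40.0]), (0.28, [351.0, 273.0, 16.0, 15.0])]
red_cup [(0.69, [447.0, 215.0, 27.0, 22.0])]
green_cup [(0.76, [449.0, 245.0, 26.0, 22.0])]
yellow_cup [(0.84, [453.0, 269.0, 25.0, 22.0])]
lane [(0.89, [148.0, 192.0, 114.0, 44.0])]
side 526.9743417013775 319.9764846435858 232.91658355235285
[[-0.832 -0.555 -0.007  0.475]
 [-0.276  0.426 -0.862  0.178]
 [ 0.481 -0.715 -0.507  0.896]
 [ 0.     0.     0.     1.   ]]
red_tube_c [(0.89, [295.0, 195.0, 11.0, 31.0]), (0.21, [419.0, 182.0, 27.0, 18.0])]
green_tube_c [(0.93, [322.0, 210.0, 12.0, 37.0]), (0.59, [3
[... 468 characters left out ...]
.0, 161.0])]
{'time_s': 1.1, 'q': array([-1.29130191e+00,  2.90717326e-01, -1.53413669e-01,  1.12667587e+00,
       -2.04300255e-06,  1.43149715e+00]), 'joint_vel': array([ 0.00016567,  0.00025285, -0.00069464, -0.00046006,  0.00054548,
        0.00029818]), 'effort': array([ 1.22244219e-03, -5.37039506e+01,  3.31640840e+01,  1.89598562e-03,
       -1.77394492e-05, -1.33904834e-06]), 'tool_pos': array([ 0.21349922, -0.47962875,  0.23129099]), 'ee_rot': array([-5.18238270e-06,  9.78156480e-01,  2.07869914e-01, -1.38788495e-06]), 'force': array([ 0.71544986,  1.06786325, -0.46176178]), 'moment': array([ 0.01149815, -0.01383722, -0.00727692]), 'grasp_force': 0.0, 'opening': 0.08578554954384739}
```

```bash
python3 - <<'E'
import cv2
a=cv2.imread("pics/top0.png")[170:330,130:510];b=cv2.imread("pics/side0.png")[150:380,90:470]
cv2.imwrite("pics/a.png",cv2.resize(a,None,fx=2.1,fy=2.1,interpolation=2))
cv2.imwrite("pics/b.png",cv2.resize(b,None,fx=2.1,fy=2.1,interpolation=2))
E
```

```text
(no output)
```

View pics/a.png

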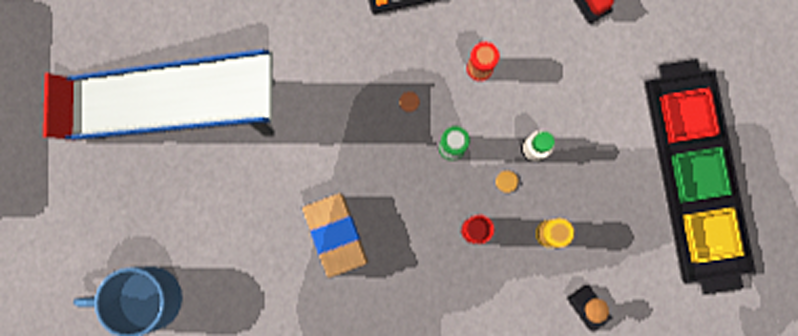

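View pics/b.png

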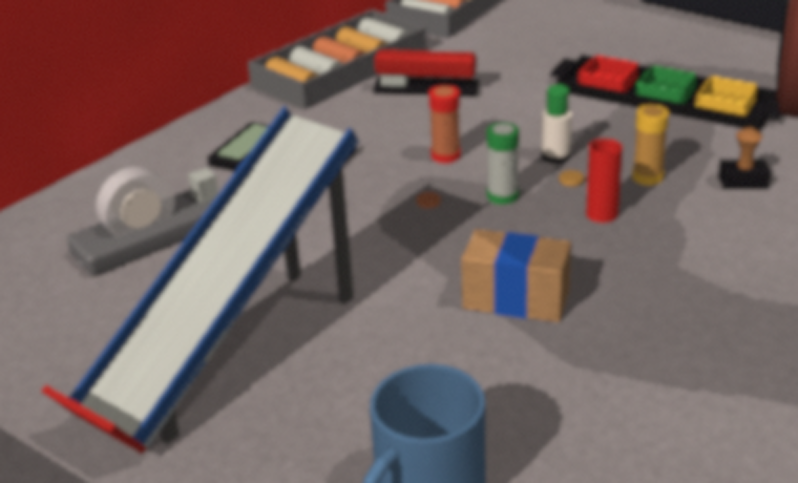

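The top view shows the tube caps in the zoomed crop at red (485,53), green (455,139), yellow (557,232), empty (477,229) and glue (541,143). The cups run red, green, yellow from top to bottom at (690,115), (702,175) and (715,236). The carton is at (333,232). The lane runs from its stop at x≈60 to its raised end at x≈270.

```bash
cat > h.py <<'E'
from workcell import r
import cv2,numpy as np
from scipy.optimize import least_squares,minimize
C={n:r.get_calibration(n) for n in("top","side")}
def proj(n,P):
    c=C[n];P=np.atleast_2d(P);q=P@c["world_to_cam"][:3,:3].T+c["world_to_cam"][:3,3]
    return np.c_[c["fx"]*q[:,0]/q[:,2]+c["cx"],c["fy"]*q[:,1]/q[:,2]+c["cy"]]
def plane(n,uv,z):
    return least_squares(lambda p:proj(n,[p[0],p[1],z])[0]-uv,[.5,0]).x
def rot(a): return np.array([[np.cos(a),-np.sin(a)],[np.sin(a),np.cos(a)]])
def place(p,L):
    L=np.array(L,float);return np.c_[L[:,:2]@rot(p[2]).T+p[:2],L[:,2]]
def hullmask(n,P):
    m=np.zeros((480*4,640*4),np.uint8);cv2.fillConvexPoly(m,cv2.convexHull(np.round((proj(n,P)+.5)*4).astype(np.int32)),1)
    return cv2.resize(m.astype(np.float32),(640,480),interpolation=cv2.INTER_AREA)
def fit(L,regs,p0,d=(.02,.02,.25)):
    f=lambda p:sum(np.abs(hullmask(n,place(p,L))-g).sum()/g.sum() for n,g in regs.items())
    s=np.array([p0]+[np.array(p0)+np.eye(3)[i]*d[i] for i in range(3)])
    o=minimize(f,p0,method="Nelder-Mead",options=dict(initial_simplex=s,xatol=1e-4,fatol=1e-4));return o.x,o.fun
t=np.linspace(0,2*np.pi,24,endpoint=False)
def cyl(R,h): return [[R*np.cos(a),R*np.sin(a),z] for a in t for z in(0,h)]
def box(l,w,z0,z1): return [[x,y,z] for x in(-l/2,l/2) for y in(-w/2,w/2) for z in(z0,z1)]
CART=box(.09,.05,0,.056)
def Z(n,u,v): # zoom crop -> pixel
    o=(130,170) if n=="top" else (90,150); return np.array([(u+.5)/2.1+o[0]-.5,(v+.5)/2.1+o[1]-.5])
E
cat > m.py <<'E'
from h import *
r.snapshot("top");r.snapshot("side")
for k,uv,z in[("red_tube_c",(485,53),.08),("green_tube_c",(455,139),.08),("yellow_tube_c",(557,232),.08),("empty_tube_c",(477,229),.08),("glue_stick_c",(541,143),.084)]:
    p=plane("top",Z("top",*uv),z);g=r.silhouettes("side",k)[0]["region"]
    L=cyl(.017,.08) if k[1]!='l' else cyl(.016,.084)
    f=minimize(lambda q:np.abs(hullmask("side",place([*q,0],L))-g).sum()/g.sum(),p,method="Nelder-Mead",options=dict(initial_simplex=[p,p+[.02,0],p+[0,.02]]))
    print(k,p.round(4),f.x.round(4),round(f.fun,2))
regs={n:r.silhouettes(n,"carton_c")[0]["region"] for n in C}
p=plane("top",Z("top",333,232),.056)
print("carton",fit(CART,regs,[*p,.3]),[fit(CART,{n:g},[*p,.3])[0].round(4) for n,g in regs.items()])
# cups: rim centre
for k,uv in[("red_cup",(690,115)),("green_cup",(702,175)),("yellow_cup",(715,236))]:
    p=plane("top",Z("top",*uv),.026); regs={n:r.silhouettes(n,k)[0]["region"] for n in C}
    print(k,p.round(4),[x if not isinstance(x,np.ndarray) else x.round(4) for x in fit(box(.058,.058,.004,.026),regs,[*p,-.15+np.pi/2])])
T=np.tan(np.radians(28))
up=[[.2593,s*.039,.1715] for s in(1,-1)]
ob={"top":[Z("top",270,52),Z("top",270,121)],"side":[Z("side",287,110),Z("side",352,135)]}
mid=plane("top",Z("top",270,87),.17)
for sg in(1,-1):
  o=least_squares(lambda p:np.concatenate([(proj(n,place(p,up))-np.array(ob[n])[::sg]).ravel() for n in C]),[mid[0],mid[1]+.26,-1.57])
  print("lane",o.x,o.cost)
  low=[[0,.039,.031],[0,-.039,.031]]
  for n in C:print(n,proj(n,place(o.x,low)))
regs={n:r.silhouettes(n,"lane")[0]["region"] for n in C}
for n,g in regs.items(): cv2.imwrite(f"pics/reg_{n}.png",g.astype(np.uint8)*255)
E
python3 m.py
```

```text
red_tube_c [ 0.6519 -0.0466] [ 0.6543 -0.044 ] 0.06
green_tube_c [ 0.5501 -0.0087] [ 0.5536 -0.0079] 0.1
yellow_tube_c [ 0.4396 -0.1243] [ 0.4417 -0.1244] 0.09Traceback (most recent call last):
  File "m.py", line 4, in <module>
    p=plane("top",Z("top",*uv),z);g=r.silhouettes("side",k)[0]["region"]
                                    ~~~~~~~~~~~~~~~~~~~~~~~^^^
IndexError: list index out of range
```

```bash
cat >> h.py <<'E'
def sil(n,k):
    for i in range(3):
        d=r.silhouettes(n,k)
        if d and d[0]["score"]>.5:return d[0]["region"]
        r.snapshot(n)
    return None
def sils(k): return {n:g for n in C for g in [sil(n,k)] if g is not None}
E
sed -i 's/r.silhouettes("side",k)\[0\]\["region"\]/sil("side",k)/; s/{n:r.silhouettes(n,\(k\|"carton_c"\|"lane"\))\[0\]\["region"\] for n in C}/sils(\1)/; s/("red_tube_c".*("empty_tube_c"/("empty_tube_c"/' m.py; python3 m.py
```

```text
empty_tube_c [ 0.4446 -0.0317] [ 0.4493 -0.034 ] 0.06
glue_stick_c [ 0.5432 -0.1086] [ 0.5473 -0.1056] 0.2
carton (array([0.44267839, 0.13730041, 0.33519217]), np.float64(0.13023588839105488)) [array([0.4407, 0.1365, 0.3366]), array([0.4453, 0.1366, 0.3549])]
red_cup [ 0.581 -0.302] [array([ 0.5833, -0.3028,  1.6902]), np.float64(0.3887904184764492)]
green_cup [ 0.5067 -0.3129] [array([ 0.5095, -0.3143,  1.7178]), np.float64(0.3684968049192187)]
yellow_cup [ 0.4322 -0.3248] [array([ 0.4345, -0.3246,  1.723 ]), np.float64(0.3456744656268053)]
lane [ 0.61073272  0.4607068  -1.60446864] 21.140543859133707
top [[164.32895176 203.13317577]
 [162.67548962 232.92659803]]
side [[124.49983228 334.7502493 ]
 [155.67221855 354.06986876]]
lane [ 0.59327358 -0.05759923 -4.74606122] 21.1405438591384
top [[363.8220572  236.1744017 ]
 [364.00284482 206.27126587]]
side [[339.81022371 221.28987927]
 [311.93115298 211.9361898 ]]
```

```bash
python3 - <<'E'
import cv2,numpy as np
a=cv2.imread("pics/top0.png")[185:245,145:275];b=cv2.imread("pics/side0.png")[195:370,100:270]
A=cv2.resize(a,None,fx=3.0,fy=3.0,interpolation=2);B=cv2.resize(b,None,fx=3.2,fy=3.2,interpolation=2)
o=np.zeros((580,800,3),np.uint8);B=cv2.resize(b,(400,412),interpolation=2)
A=cv2.resize(a,(780,360),interpolation=2)
cv2.imwrite("pics/la.png",A);cv2.imwrite("pics/lb.png",cv2.resize(b,None,fx=3.4,fy=3.4,interpolation=2))
E
```

```text
(no output)
```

View pics/la.png

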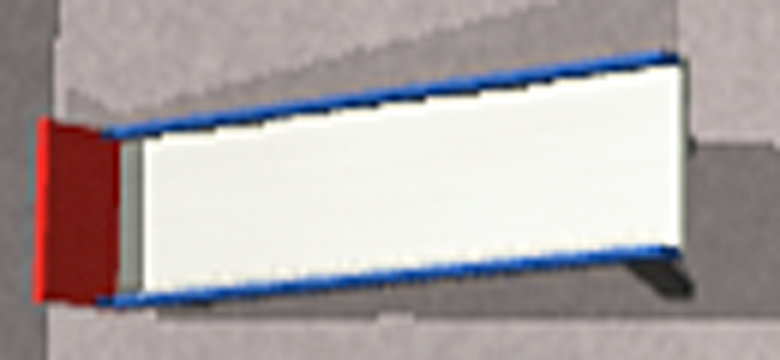

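View pics/lb.png

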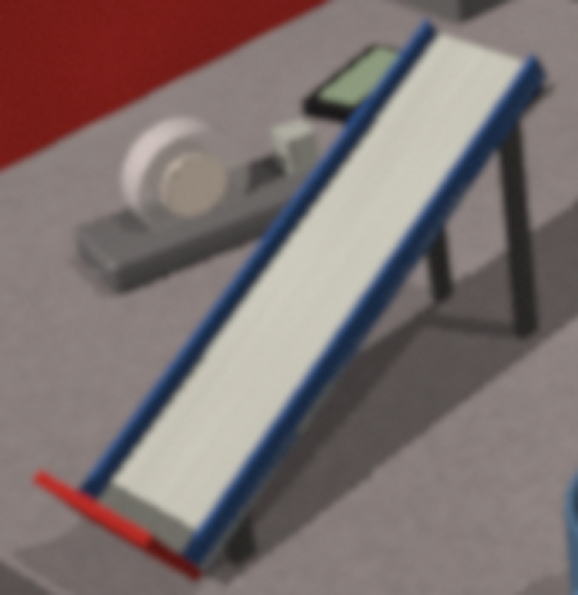

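The top crop shows the wall ends at (676,58) and (678,252) for the raised end and (112,132) and (108,300) at the stop. The side crop shows the raised wall ends at (430,26) and (533,66).

```bash
python3 - <<'E'
from h import *
L=np.array([[.2593,s*.037,.1715] for s in(1,-1)]+[[0,s*.037,.0336] for s in(1,-1)])
zt=lambda u,v:((u+.5)/6+144.5,(v+.5)/6+184.5);zs=lambda u,v:((u+.5)/3.4+99.5,(v+.5)/3.4+194.5)
T=np.array([zt(676,58),zt(678,252),zt(112,132),zt(108,300)]);S=np.array([zs(430,26),zs(533,66)])
for use in("t","s","ts"):
  f=lambda p:np.concatenate([(proj("top",place(p,L))-T).ravel()*("t" in use),(proj("side",place(p,L[:2]))-S).ravel()*("s" in use)])
  for a in(-1.5,):
    o=least_squares(f,[.6,.45,a]);print(use,o.x.round(4),o.fun.round(1))
st=r.get_state();print(st["time_s"])
E
```

```text
t [ 0.6034  0.4585 -1.5775] [-0.7  0.  -1.2 -0.1  1.1 -0.1  1.   0.3  0.  -0.   0.  -0. ]
s [ 0.6102  0.472  -1.62  ] [-0.   0.  -0.   0.  -0.  -0.  -0.  -0.   0.1  0.3 -0.1 -0.2]
ts [ 0.6039  0.462  -1.5752] [-2.2 -0.4 -2.7 -0.6 -0.3 -0.3 -0.4  0.1  1.2 -2.2  1.9 -3.7]
2.2
```

Emit:
drive_tool([
  [[0.227, 0.355, -0.05], -1.93],
  [[0.227, 0.355, -0.05], -1.93],
  [[0.227, 0.355, -0.05], -1.93],
  [[0.227, 0.355, -0.05], -1.93],
  [[0.227, 0.355, -0.05], -1.93],
  [[0.227, 0.355, -0.05], -1.93],
  [[0.227, 0.355, -0.05], -1.93],
  [[0.227, 0.355, -0.05], -1.93],
  [[0.227, 0.355, -0.05], -1.93],
  [[0.227, 0.355, -0.05], -1.93],
  [[0.227, 0.355, -0.05], -1.93],
  [[0.227, 0.355, -0.05], -1.93],
], hand=0.2, newtons=40)

```text
time_s: 3.4
tool_pos: [0.4402, -0.1253, 0.1814]
ee_rot: [0.0, 0.997, 0.074, 0.0]
force: [-0.1, 0.1, -0.4]
opening: 0.0683
grasp_force: 0.0
```

Emit:
drive_tool([
  [[0.0005, 0.001, -0.04], 0],
  [[0.0005, 0.001, -0.08], 0],
  [[0.0005, 0.001, -0.11], 0],
  [[0.0005, 0.001, -0.135], 0],
  [[0.0005, 0.001, -0.148], 0],
  [[0.0005, 0.001, -0.148], 0],
  [[0.0005, 0.001, -0.148], 0],
])

```text
time_s: 4.1
tool_pos: [0.4409, -0.1245, 0.0338]
ee_rot: [0.0, 0.997, 0.074, 0.0]
force: [-0.0, -0.2, -0.5]
opening: 0.0683
grasp_force: 0.0
```

Emit:
drive_tool([
  [[0, 0, 0], 0],
  [[0, 0, 0], 0],
  [[0, 0, 0], 0],
  [[0, 0, 0], 0],
  [[0, 0, 0], 0],
  [[0, 0, 0], 0],
  [[0, 0, 0], 0],
  [[0, 0, 0], 0],
], hand=1)

```text
time_s: 4.9
tool_pos: [0.4418, -0.1241, 0.0342]
ee_rot: [0.001, 0.997, 0.075, 0.001]
force: [-0.0, -1.9, 7.1]
opening: 0.0333
grasp_force: 39.1
```

Emit:
drive_tool([
  [[0, 0, 0.04], 0],
  [[0, 0, 0.08], 0],
  [[0, 0, 0.11], 0],
  [[-0.0035, -0.05, 0.12], 0],
  [[-0.0055, -0.1, 0.12], 0],
  [[-0.0075, -0.15, 0.12], 0],
  [[-0.0075, -0.2, 0.12], 0],
  [[-0.0075, -0.2, 0.12], 0],
  [[-0.0075, -0.2, 0.12], 0],
  [[-0.0075, -0.2, 0.12], 0],
])

```text
time_s: 5.9
tool_pos: [0.4331, -0.3225, 0.153]
ee_rot: [-0.001, 0.997, 0.075, -0.0]
force: [-0.1, 0.0, -2.3]
opening: 0.0336
grasp_force: 41.3
```

```bash
python3 - <<'E'
from h import *
o=[]
for n in C:
    im=r.snapshot(n)[:,:,::-1].copy();o.append(im)
a=cv2.resize(o[0][190:310,400:520],(390,390),interpolation=2);b=cv2.resize(o[1][110:230,350:470],(390,390),interpolation=2)
cv2.imwrite("pics/y1.png",np.hstack([a,b]));s=r.get_state();print(s["tool_pos"],s["force"],s["q"].round(2))
E
```

```text
[ 0.43346965 -0.32224918  0.15329147] [ 0.40123042  0.1346102  -2.40133789] [-0.77  0.38 -0.24  0.95  0.    2.22]
```

View pics/y1.png

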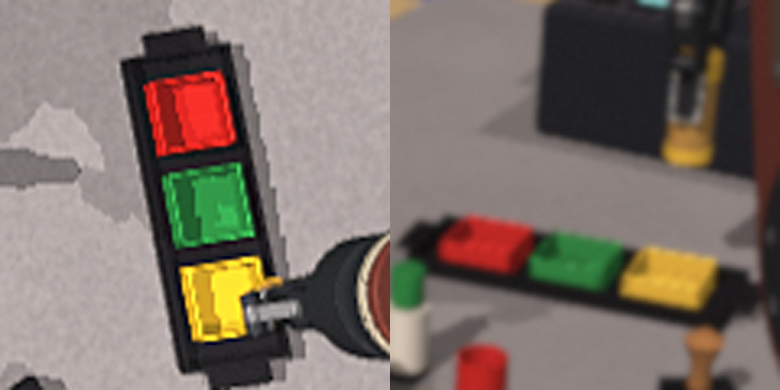

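The yellow tube hangs upright over the yellow cup, at about (690,110) in the side half. Lowering it.

Emit:
drive_tool([
  [[0, -0.0015, -0.03], 0],
  [[0, -0.0015, -0.06], 0],
  [[0, -0.0015, -0.085], 0],
  [[0, -0.0015, -0.1], 0],
  [[0, -0.0015, -0.108], 0],
  [[0, -0.0015, -0.111], 0],
  [[0, -0.0015, -0.111], 0],
  [[0, -0.0015, -0.111], 0],
])

```text
time_s: 6.8
tool_pos: [0.4341, -0.3254, 0.0432]
ee_rot: [0.001, 0.997, 0.075, 0.0]
force: [0.3, -0.2, -2.3]
opening: 0.0331
grasp_force: 41.6
```

Emit:
drive_tool([
  [[0, 0, 0], 0],
  [[0, 0, 0], 0],
  [[0, 0, 0], 0],
  [[0, 0, 0], 0],
  [[0, 0, 0.03], 0],
  [[0, 0, 0.07], 0],
  [[0, 0, 0.11], 0],
  [[0, 0, 0.12], 0],
  [[0, 0, 0.12], 0],
], hand=0.2)

```text
time_s: 7.7
tool_pos: [0.4344, -0.326, 0.164]
ee_rot: [0.001, 0.997, 0.075, 0.001]
force: [0.7, 0.7, -2.1]
opening: 0.0679
grasp_force: 0.0
```

Emit:
drive_tool([
  [[0.118, 0.3175, 0], 0],
  [[0.118, 0.3175, 0], 0],
  [[0.118, 0.3175, 0], 0],
  [[0.118, 0.3175, 0], 0],
  [[0.118, 0.3175, 0], 0],
  [[0.118, 0.3175, 0], 0],
  [[0.118, 0.3175, 0], 0],
  [[0.118, 0.3175, 0], 0],
  [[0.118, 0.3175, 0], 0],
  [[0.118, 0.3175, 0], 0],
])

```text
time_s: 8.7
tool_pos: [0.5507, -0.0082, 0.1612]
ee_rot: [-0.0, 0.997, 0.074, -0.001]
force: [-0.2, -1.0, -0.5]
opening: 0.0683
grasp_force: 0.0
```

```bash
cat > chk.py <<'E'
from h import *
import sys
k,x,y=sys.argv[1],float(sys.argv[2]),float(sys.argv[3])
o=[]
for n in C:o.append(r.snapshot(n)[:,:,::-1])
g=sil("side",k);L=np.array(cyl(.017,.08));L[:,2]+=float(sys.argv[4]);p=np.array([x,y])
f=minimize(lambda q:np.abs(hullmask("side",place([*q,0],L))-g).sum()/g.sum(),p,method="Nelder-Mead",options=dict(initial_simplex=[p,p+[.02,0],p+[0,.02]]))
print(f.x,f.fun,r.get_state()["tool_pos"],r.get_state()["force"])
c=[np.round(proj(n,[x,y,.05])[0]).astype(int) for n in C]
cv2.imwrite(sys.argv[5],np.hstack([cv2.resize(i[max(0,b-50):max(0,b-50)+100,a-50:a+50],(390,390),interpolation=2) for i,(a,b) in zip(o,c)]))
E
python3 chk.py yellow_tube_c .4335 -.325 .007 pics/y2.png
```

```text
[ 0.44152734 -0.34227539] 0.22786458333333334 [ 0.55107407 -0.00873254  0.16197911] [0.25897245 0.51860048 0.08598529]
```

View pics/y2.png

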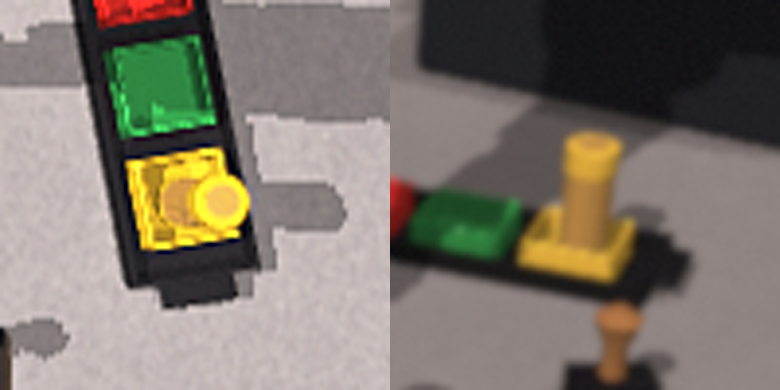

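The yellow tube stands upright in the yellow cup. Green is next.

Emit:
drive_tool([
  [[0.001, 0, -0.04], 0],
  [[0.001, 0, -0.08], 0],
  [[0.001, 0, -0.11], 0],
  [[0.001, 0, -0.129], 0],
  [[0.001, 0, -0.129], 0],
  [[0.001, 0, -0.129], 0],
])

```text
time_s: 9.45
tool_pos: [0.5526, -0.0083, 0.0337]
ee_rot: [0.0, 0.997, 0.074, -0.0]
force: [0.5, 0.5, 0.7]
opening: 0.0683
grasp_force: 0.0
```

Emit:
drive_tool([
  [[0, 0, 0], 0],
  [[0, 0, 0], 0],
  [[0, 0, 0], 0],
  [[0, 0, 0], 0],
  [[0, 0, 0], 0],
  [[0, 0, 0], 0],
  [[0, 0, 0], 0],
  [[0, 0, 0], 0],
], hand=1)

```text
time_s: 10.25
tool_pos: [0.5534, -0.0078, 0.0346]
ee_rot: [0.0, 0.997, 0.075, 0.001]
force: [-0.3, -0.0, 5.1]
opening: 0.0326
grasp_force: 39.1
```

Emit:
drive_tool([
  [[0, 0, 0.04], 0],
  [[0, 0, 0.08], 0],
  [[0, 0, 0.12], 0],
  [[-0.044, -0.3055, 0.13], 0],
  [[-0.044, -0.3055, 0.13], 0],
  [[-0.044, -0.3055, 0.13], 0],
  [[-0.044, -0.3055, 0.13], 0],
  [[-0.044, -0.3055, 0.13], 0],
  [[-0.044, -0.3055, 0.13], 0],
  [[-0.044, -0.3055, 0.13], 0],
  [[-0.044, -0.3055, 0.13], 0],
  [[-0.044, -0.3055, 0.13], 0],
])

```text
time_s: 11.45
tool_pos: [0.5084, -0.312, 0.1632]
ee_rot: [-0.0, 0.997, 0.075, -0.0]
force: [-0.2, 1.0, -2.8]
opening: 0.0333
grasp_force: 40.9
```

Emit:
drive_tool([
  [[0, 0, 0], 0],
  [[0, 0, -0.04], 0],
  [[0, 0, -0.08], 0],
  [[0, 0, -0.105], 0],
  [[0, 0, -0.115], 0],
  [[0, 0, -0.12], 0],
  [[0, 0, -0.12], 0],
  [[0, 0, -0.12], 0],
])

```text
time_s: 12.25
tool_pos: [0.5095, -0.3136, 0.0447]
ee_rot: [0.001, 0.997, 0.075, 0.001]
force: [-0.4, 0.1, -1.6]
opening: 0.0331
grasp_force: 40.9
```

Emit:
drive_tool([
  [[0, 0, -0.002], 0],
  [[0, 0, -0.002], 0],
])

```text
time_s: 12.45
tool_pos: [0.5089, -0.3134, 0.042]
ee_rot: [0.0, 0.997, 0.075, 0.0]
force: [-0.4, 0.1, -1.9]
opening: 0.0331
grasp_force: 40.9
```

Emit:
drive_tool([
  [[0, 0, 0], 0],
  [[0, 0, 0], 0],
  [[0, 0, 0], 0],
  [[0, 0, 0], 0],
  [[0, 0, 0.03], 0],
  [[0, 0, 0.07], 0],
  [[0, 0, 0.11], 0],
  [[0, 0, 0.12], 0],
  [[0, 0, 0.12], 0],
], hand=0.2)

```text
time_s: 13.35
tool_pos: [0.5095, -0.3139, 0.1632]
ee_rot: [0.001, 0.997, 0.075, 0.001]
force: [-0.1, -0.4, -1.4]
opening: 0.0684
grasp_force: 0.0
```

Emit:
drive_tool([
  [[0.1445, 0.268, 0], 0],
  [[0.1445, 0.268, 0], 0],
  [[0.1445, 0.268, 0], 0],
  [[0.1445, 0.268, 0], 0],
  [[0.1445, 0.268, 0], 0],
  [[0.1445, 0.268, 0], 0],
  [[0.1445, 0.268, 0], 0],
  [[0.1445, 0.268, 0], 0],
  [[0.1445, 0.268, 0], 0],
  [[0.1445, 0.268, 0], 0],
])

```text
time_s: 14.35
tool_pos: [0.6522, -0.0465, 0.1607]
ee_rot: [-0.0, 0.997, 0.074, -0.001]
force: [0.1, -0.3, 0.1]
opening: 0.0683
grasp_force: 0.0
```

```bash
python3 chk.py green_tube_c .508 -.3137 .007 pics/g2.png
```

```text
[ 0.52062039 -0.34144712] 0.314712389380531 [ 0.65264923 -0.04633514  0.16132949] [-0.83873131 -0.1015281   0.46544579]
```

View pics/g2.png

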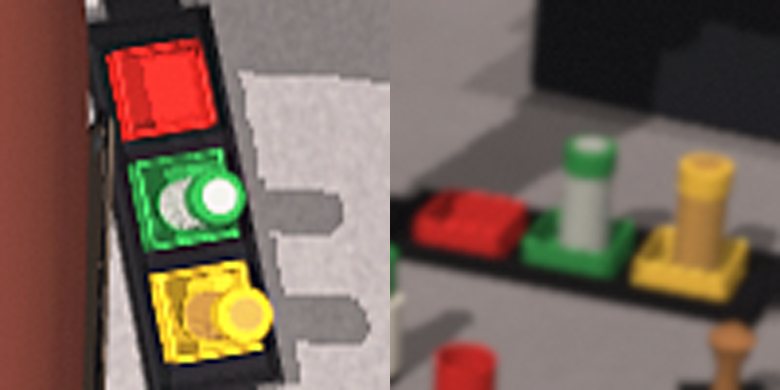

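The green and yellow tubes both stand upright in their cups. Red is next.

Emit:
drive_tool([
  [[0.0005, 0.001, -0.04], 0],
  [[0.0005, 0.001, -0.08], 0],
  [[0.0005, 0.001, -0.11], 0],
  [[0.0005, 0.001, -0.128], 0],
  [[0.0005, 0.001, -0.128], 0],
  [[0.0005, 0.001, -0.128], 0],
])

```text
time_s: 15.1
tool_pos: [0.6536, -0.0446, 0.0339]
ee_rot: [0.0, 0.997, 0.074, 0.0]
force: [-0.2, -0.2, 0.3]
opening: 0.0683
grasp_force: 0.0
```

Emit:
drive_tool([
  [[0, 0, 0], 0],
  [[0, 0, 0], 0],
  [[0, 0, 0], 0],
  [[0, 0, 0], 0],
  [[0, 0, 0], 0],
  [[0, 0, 0], 0],
  [[0, 0, 0], 0],
  [[0, 0, 0], 0],
], hand=1)

```text
time_s: 15.9
tool_pos: [0.6544, -0.0443, 0.0348]
ee_rot: [0.0, 0.997, 0.075, 0.001]
force: [-1.2, -0.5, 6.5]
opening: 0.033
grasp_force: 39.2
```

Emit:
drive_tool([
  [[0, 0, 0.04], 0],
  [[0, 0, 0.08], 0],
  [[0, 0, 0.12], 0],
  [[-0.071, -0.2575, 0.13], 0],
  [[-0.071, -0.2575, 0.13], 0],
  [[-0.071, -0.2575, 0.13], 0],
  [[-0.071, -0.2575, 0.13], 0],
  [[-0.071, -0.2575, 0.13], 0],
  [[-0.071, -0.2575, 0.13], 0],
  [[-0.071, -0.2575, 0.13], 0],
  [[-0.071, -0.2575, 0.13], 0],
  [[-0.071, -0.2575, 0.13], 0],
])

```text
time_s: 17.1
tool_pos: [0.5828, -0.3001, 0.1632]
ee_rot: [-0.0, 0.997, 0.075, -0.0]
force: [-0.2, -0.2, -1.8]
opening: 0.0328
grasp_force: 40.8
```

Emit:
drive_tool([
  [[0, 0, 0], 0],
  [[0, 0, -0.04], 0],
  [[0, 0, -0.08], 0],
  [[0, 0, -0.105], 0],
  [[0, 0, -0.115], 0],
  [[0, 0, -0.122], 0],
  [[0, 0, -0.122], 0],
  [[0, 0, -0.122], 0],
])

```text
time_s: 17.9
tool_pos: [0.5836, -0.302, 0.0427]
ee_rot: [0.001, 0.997, 0.075, 0.001]
force: [-0.3, 0.2, -1.9]
opening: 0.033
grasp_force: 40.6
```

Emit:
drive_tool([
  [[0, 0, 0], 0],
  [[0, 0, 0], 0],
  [[0, 0, 0], 0],
  [[0, 0, 0], 0],
  [[0, 0, 0.03], 0],
  [[0, 0, 0.07], 0],
  [[0, 0, 0.11], 0],
  [[0, 0, 0.12], 0],
  [[0, 0, 0.12], 0],
], hand=0.2)

```text
time_s: 18.8
tool_pos: [0.5836, -0.3024, 0.1634]
ee_rot: [0.001, 0.997, 0.075, 0.002]
force: [0.2, 1.0, 0.4]
opening: 0.0682
grasp_force: 0.0
```

Emit:
drive_tool([
  [[-0.1395, 0.439, 0.02], 1.34],
  [[-0.1395, 0.439, 0.02], 1.34],
  [[-0.1395, 0.439, 0.02], 1.34],
  [[-0.1395, 0.439, 0.02], 1.34],
  [[-0.1395, 0.439, 0.02], 1.34],
  [[-0.1395, 0.439, 0.02], 1.34],
  [[-0.1395, 0.439, 0.02], 1.34],
  [[-0.1395, 0.439, 0.02], 1.34],
  [[-0.1395, 0.439, 0.02], 1.34],
  [[-0.1395, 0.439, 0.02], 1.34],
  [[-0.1395, 0.439, 0.02], 1.34],
  [[-0.1395, 0.439, 0.02], 1.34],
], hand=0)

```text
time_s: 20.0
tool_pos: [0.4428, 0.1367, 0.1804]
ee_rot: [0.0, 0.986, 0.168, -0.001]
force: [1.0, -0.4, -0.4]
opening: 0.0855
grasp_force: 0.0
```

```bash
python3 chk.py red_tube_c .582 -.3025 .007 pics/r2.png; python3 -c "
from workcell import r;s=r.get_state();print(s['q'].round(2),s['ee_rot'])"
```

```text
[ 0.59643401 -0.3292766 ] 0.3628246753246753 [0.44333492 0.13611184 0.18085338] [0.16303597 0.34880088 0.41506586]
[ 0.14  0.21 -0.4   0.96 -0.    2.95] [ 1.14563739e-04  9.86048979e-01  1.66455042e-01 -3.41391951e-04]
```

View pics/r2.png

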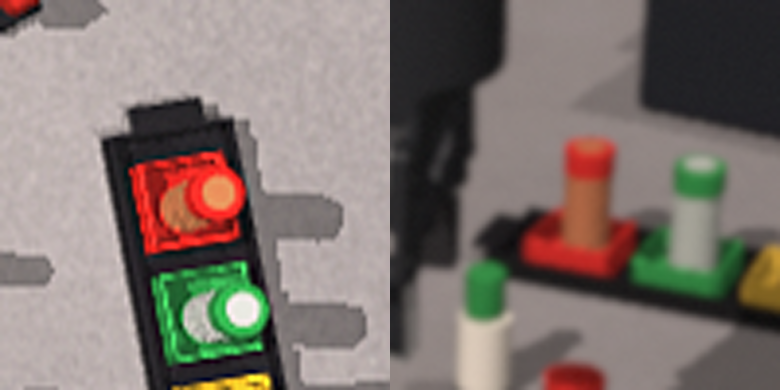

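The red tube stands upright in its cup. Now grasping the carton.

Emit:
drive_tool([
  [[0, 0, -0.05], 0],
  [[0, 0, -0.095], 0],
  [[0, 0, -0.13], 0],
  [[0, 0, -0.15], 0],
  [[0, 0, -0.157], 0],
  [[0, 0, -0.157], 0],
  [[0, 0, -0.157], 0],
])

```text
time_s: 20.85
tool_pos: [0.444, 0.1371, 0.0252]
ee_rot: [0.0, 0.986, 0.167, 0.001]
force: [0.2, 0.1, -0.3]
opening: 0.085
grasp_force: 0.0
```

Emit:
drive_tool([
  [[0, 0, 0], 0],
  [[0, 0, 0], 0],
  [[0, 0, 0], 0],
  [[0, 0, 0], 0],
  [[0, 0, 0], 0],
  [[0, 0, 0], 0],
  [[0, 0, 0], 0],
  [[0, 0, 0], 0],
], hand=1)

```text
time_s: 21.65
tool_pos: [0.4436, 0.1376, 0.0252]
ee_rot: [-0.0, 0.986, 0.168, 0.001]
force: [-0.9, -0.4, 7.7]
opening: 0.0495
grasp_force: 41.1
```

Emit:
drive_tool([
  [[0, 0, 0.05], 0],
  [[0, 0, 0.1], 0],
  [[0, 0, 0.15], 0],
  [[0, 0, 0.2], 0],
  [[0, 0, 0.23], 0],
  [[0, 0, 0.24], 0],
  [[0, 0, 0.24], 0],
])

```text
time_s: 22.35
tool_pos: [0.4433, 0.1375, 0.2646]
ee_rot: [0.0, 0.986, 0.167, 0.001]
force: [0.1, -0.5, -5.2]
opening: 0.0491
grasp_force: 47.4
```

Emit:
drive_tool([
  [[0.159, 0.124, 0], 8.8],
  [[0.159, 0.124, 0], 8.8],
  [[0.159, 0.124, 0], 8.8],
  [[0.159, 0.124, 0], 8.8],
  [[0.159, 0.124, 0], 8.8],
  [[0.159, 0.124, 0], 8.8],
  [[0.159, 0.124, 0], 8.8],
  [[0.159, 0.124, 0], 8.8],
  [[0.159, 0.124, 0], 8.8],
  [[0.159, 0.124, 0], 8.8],
  [[0.159, 0.124, 0], 8.8],
  [[0.159, 0.124, 0], 8.8],
])

```text
time_s: 23.55
tool_pos: [0.6019, 0.2613, 0.2638]
ee_rot: [-0.0, 0.71, 0.704, -0.0]
force: [0.2, -0.0, -4.9]
opening: 0.0491
grasp_force: 47.0
```

Emit:
drive_tool([
  [[0, 0, -0.03], 0],
  [[0, 0, -0.05], 0],
  [[0, 0, -0.06], 0],
  [[0, 0, -0.06], 0],
])

```text
time_s: 23.95
tool_pos: [0.6012, 0.2611, 0.203]
ee_rot: [-0.001, 0.709, 0.705, -0.001]
force: [-0.3, -0.5, -4.2]
opening: 0.0491
grasp_force: 47.0
```

```bash
python3 - <<'E'
from h import *
o=[r.snapshot(n)[:,:,::-1] for n in C]
cv2.imwrite("pics/c1.png",np.hstack([cv2.resize(o[0][170:270,140:270],(400,308),interpolation=2).copy(),cv2.resize(o[1][150:270,110:270],(400,308),interpolation=2)]))
s=r.get_state();print(s["tool_pos"],s["ee_rot"],s["q"].round(2))
E
```

```text
[0.60241508 0.26150934 0.2052119 ] [2.44233512e-04 7.09273288e-01 7.04933406e-01 4.85647250e-04] [0.3  0.56 0.2  1.21 0.   1.88]
```

View pics/c1.png

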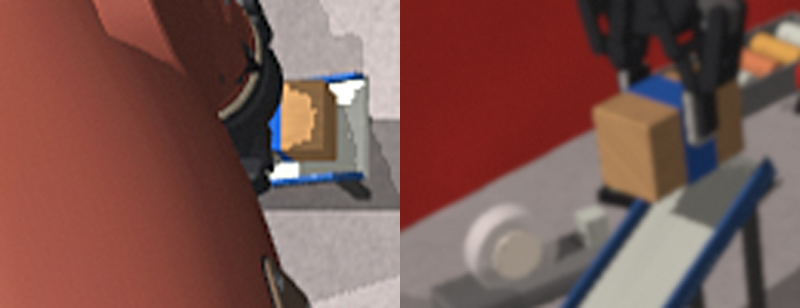

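```bash
python3 - <<'E'
from h import *
p=[.6034,.4585,-1.5775]
q=lambda P:((proj("top",P)-[140,170])*3.08).round(0).tolist()
print("carton top far edge",q([[.602-.025,.2165,.236],[.602+.025,.2165,.236]]))
for lx in(.21,.2593):print("walls",lx,q(place(p,[[lx,s*.037,.0336+lx*.5317] for s in(1,-1)])))
E
```

```text
carton top far edge [[320.0, 144.0], [320.0, 72.0]]
walls 0.21 [[299.0, 83.0], [298.0, 179.0]]
walls 0.2593 [[359.0, 75.0], [359.0, 174.0]]
```

```bash
python3 - <<'E'
from h import *
i=r.snapshot("top")[:,:,::-1][180:240,215:275].copy()
i=cv2.resize(i,None,fx=9,fy=9,interpolation=2)
for P in place([.602,.2615,1.565],box(.09,.05,.18,.236)):
    u,v=(proj("top",P)[0]-[215,180]+.5)*9; cv2.circle(i,(int(u),int(v)),3,(255,0,255),-1)
for P in place([.6034,.4585,-1.5775],[[lx,s*.037,.0336+lx*.5317] for s in(1,-1) for lx in(.21,.2593)]):
    u,v=(proj("top",P)[0]-[215,180]+.5)*9; cv2.circle(i,(int(u),int(v)),3,(0,255,0),-1)
cv2.imwrite("pics/c2.png",i)
E
```

```text
(no output)
```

View pics/c2.png

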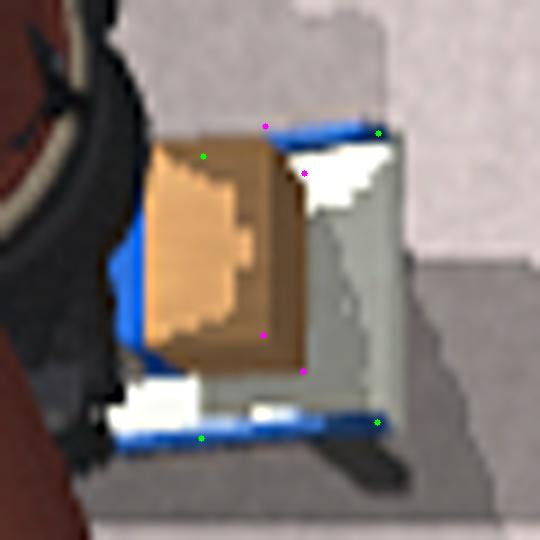

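Emit:
drive_tool([
  [[0, 0, -0.01], 0],
  [[0, 0, -0.018], 0],
  [[0, 0, -0.022], 0],
  [[0, 0, -0.022], 0],
  [[0, 0, -0.022], 0],
], newtons=20)

```text
time_s: 24.6
tool_pos: [0.602, 0.2614, 0.1823]
ee_rot: [-0.0, 0.709, 0.705, -0.0]
force: [0.0, -0.9, -5.4]
opening: 0.0494
grasp_force: 47.2
```

Emit:
drive_tool([
  [[0, 0, -0.002], 0],
  [[0, 0, -0.004], 0],
  [[0, 0, -0.006], 0],
  [[0, 0, -0.006], 0],
])

```text
time_s: 25.0
tool_pos: [0.6022, 0.2616, 0.1767]
ee_rot: [0.0, 0.709, 0.705, 0.0]
force: [-0.1, 1.6, -1.8]
opening: 0.0495
grasp_force: 47.5
```

Emit:
drive_tool([
  [[0, 0, -0.002], 0],
  [[0, 0, -0.004], 0],
  [[0, 0, -0.006], 0],
  [[0, 0, -0.006], 0],
])

```text
time_s: 25.4
tool_pos: [0.6026, 0.2641, 0.1731]
ee_rot: [-0.001, 0.709, 0.706, 0.003]
force: [-3.8, 10.5, 14.6]
opening: 0.0493
grasp_force: 50.3
```

Emit:
drive_tool([
  [[0, 0, -0.002], 0],
  [[0, 0, -0.004], 0],
  [[0, 0, -0.006], 0],
  [[0, 0, -0.006], 0],
], hand=1, newtons=20)

```text
time_s: 25.8
tool_pos: [0.6028, 0.2665, 0.1682]
ee_rot: [-0.002, 0.708, 0.706, 0.005]
force: [-6.2, 19.3, 19.1]
opening: 0.0492
grasp_force: 52.8
```

Emit:
drive_tool([
  [[0, 0, 0.004], 0],
  [[0, 0, 0.008], 0],
  [[0, 0, 0.009], 0],
  [[0, 0, 0.009], 0],
])

```text
time_s: 26.2
tool_pos: [0.6019, 0.2609, 0.1729]
ee_rot: [-0.0, 0.709, 0.705, -0.0]
force: [-1.2, -0.7, -4.8]
opening: 0.0494
grasp_force: 49.8
```

```bash
python3 - <<'E'
from h import *
o=[r.snapshot(n)[:,:,::-1] for n in C]
cv2.imwrite("pics/c3.png",np.hstack([cv2.resize(o[0][180:240,205:275],(400,343),interpolation=2),cv2.resize(o[1][150:253,140:260],(400,343),interpolation=2)]))
s=r.get_state();print(s["tool_pos"],s["force"])
E
```

```text
[0.60182149 0.26095999 0.17269751] [-0.01442947 -0.25258534 -4.64747812]
```

View pics/c3.png

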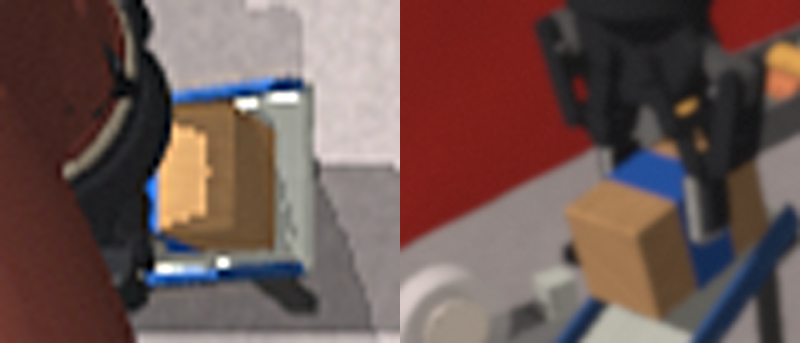

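The carton is centred between the walls and has pivoted partway towards the slope. I'll lower it a little more, then let go.

Emit:
drive_tool([
  [[0, 0, -0.002], 0],
  [[0, 0, -0.004], 0],
  [[0, 0, -0.005], 0],
  [[0, 0, -0.005], 0],
])

```text
time_s: 26.7
tool_pos: [0.6025, 0.2623, 0.1698]
ee_rot: [0.0, 0.709, 0.705, 0.001]
force: [-3.1, 3.2, 7.2]
opening: 0.0495
grasp_force: 51.5
```

Emit:
drive_tool([
  [[0, 0, 0], 0],
  [[0, 0, 0], 0],
  [[0, 0, 0], 0],
  [[0, 0, 0], 0],
  [[0, 0, 0], 0],
  [[0, 0, 0.01], 0],
  [[0, 0, 0.03], 0],
  [[0, 0, 0.06], 0],
  [[0, 0, 0.1], 0],
  [[0, 0, 0.12], 0],
  [[0, 0, 0.12], 0],
], hand=0)

```text
time_s: 27.8
tool_pos: [0.6035, 0.2618, 0.2927]
ee_rot: [0.001, 0.709, 0.705, 0.003]
force: [-0.1, -0.6, 0.1]
opening: 0.0854
grasp_force: 0.0
```

Emit:
drive_tool([
  [[-0.2, -0.2, 0], 0],
  [[-0.2, -0.2, 0], 0],
  [[-0.2, -0.2, 0], 0],
  [[-0.2, -0.2, 0], 0],
  [[-0.2, -0.2, 0], 0],
  [[-0.2, -0.2, 0], 0],
  [[-0.2, -0.2, 0], 0],
  [[-0.2, -0.2, 0], 0],
  [[-0.2, -0.2, 0], 0],
])

```text
time_s: 28.7
tool_pos: [0.4025, 0.0617, 0.2882]
ee_rot: [-0.0, 0.709, 0.705, 0.0]
force: [0.9, 0.1, -0.4]
opening: 0.0853
grasp_force: 0.0
```

```bash
python3 - <<'E'
from h import *
o=[r.snapshot(n)[:,:,::-1] for n in C]
cv2.imwrite("pics/f.png",np.hstack([cv2.resize(o[0][170:330,140:490],(438,200),interpolation=2),cv2.resize(o[1][160:378,100:450],(321,200),interpolation=2)]))
cv2.imwrite("pics/f.png",np.vstack([cv2.resize(o[0][170:310,140:490],(700,280),interpolation=2),cv2.resize(o[1][170:370,100:600],(700,280),interpolation=2)]))
E
```

```text
(no output)
```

View pics/f.png

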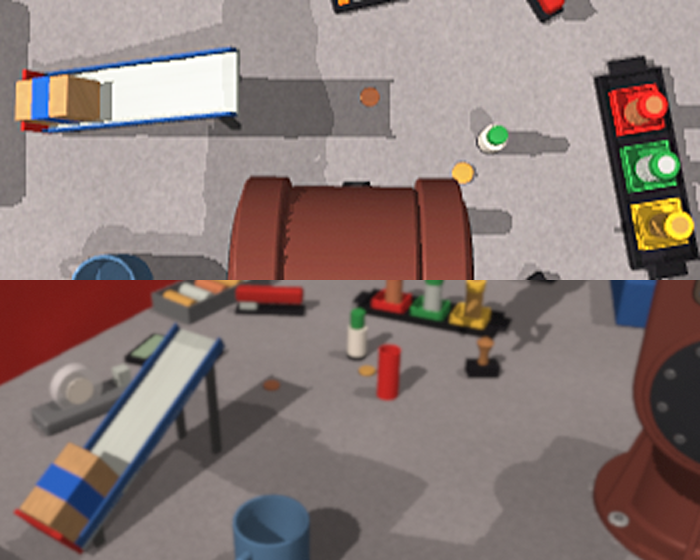

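The carton lies at the red stop, lengthwise in the lane. All three tubes are in their cups and both look-alikes are still standing.

```bash
python3 -c "
from workcell import r;print(r.hand_in())"
```

```text
the job is handed in; nothing more can be done
None
```

I handed the job in at about 29 s: the three tubes stand in the cups of their own colours, the carton slid to the red stop, and both look-alikes are still standing; `r.hand_in()` returned no verdict.

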